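# Lock the hook stand and hang up the thread tote

## Task

The brass jam nut on top of the hook stand has worked loose: first run it down (clockwise from above) until it is jammed tight against the post. Then hang the thread tote by the middle of its handle on the stand's blue hook, so that it hangs level and clear of the counter with both reels still in it, and let go. Leave everything else on the counter where it is.

Things in the scene. Friction and masses are not known exactly. Their poses are not given: they have to be found in the camera images.
- hook_stand: Hook stand, fixed. Dark base plate 130 x 140 x 12 (x -60 to +70), grey post of radius 14 with a head of radius 17 from z = 154 to 200, on it a threaded stud of radius 8 up to z = 230. Blue hook: a level strap 14 wide (y) from the post to x = -141. Origin on the counter under the post's axis; -x is the way the hook points, z up.
- hook_seat (a point): Middle of the hook's seat: on the top face of the blue strap (14 wide, 6 thick), 172 above the counter, 105 in front of the post's axis. -x points out along the hook, y across the strap, z up. 30 further out a 6 mm thick lip stands up 16 above the strap (its rounded tip 23), so the handle must come over it from the free end.
- nut_mid (a point): Centre (half-way up) of the brass hexagonal jam nut on the stud on top of the post: 36 across flats, 41 across corners, 16 tall. z up along the stud. Flats face its own +y and -y and every 60 degrees from there. The axes turn with the nut.
- jam_nut (a joint): How far the jam nut is backed off, rad: 0 = fully down, jammed on the post's head (hard stop); grows as it is unscrewed (anticlockwise from above). Starts between 0.8 and 1.4. It comes down 3.2 mm per rad (clockwise from above tightens), takes about 0.1 N m to turn and stays where it is left.
- tote: Small open thread tote of pale wood, 70 (x) x 146 (y) x 117 tall, about 0.25 kg. Tray walls and two cross dividers 36 high; at each y end an upright board 34 wide and 8 thick carries the handle. Origin at the centre of its underside, z up. A reel stands loose in each end compartment; above the middle one is free space up to the handle for the hook to pass along x.
- tote_handle (a point): Centre of the tote's handle: a dark wooden dowel of diameter 12 running along the tote's y, 130 long between the end boards, its axis 100 above the tote's underside and centred over the tote. Axes as the tote's; either side of the tote may face the post.
- reel_red_mid (a point): Centre of the reel of red thread, 35 across, 44 tall, standing loose in the tote's end compartment on its +y side (46.5 from the middle); its top is 50 above the tote's underside.
- reel_natural_mid (a point): Centre of the reel of natural (cream) thread, 35 across, 44 tall, standing loose in the tote's end compartment on its -y side.
- paste_jar: Bystander: open white jar of paste, 76 across, 92 tall. Origin at the centre of its underside; to be left where it is.
- masking_tape: Bystander: roll of cream masking tape lying flat, 88 across, 24 tall. Origin at the centre of its underside; to be left where it is.
- scissors: Bystander: bright steel scissors lying flat, 65 x 186 x 8. Origin at the centre of its underside; to be left where it is.
- awl: Bystander: awl with turned wooden handle lying down, 27 x 128 x 27. Origin at the centre of its underside; to be left where it is.
- needle_tin: Bystander: closed dark red flat tin, 66 x 100 x 25. Origin at the centre of its underside; to be left where it is.
- beeswax: Bystander: yellow cake of wax, 38 x 52 x 18. Origin at the centre of its underside; to be left where it is.
Mind the look-alikes: they are no part of the job. There is more than one size of the tote; the job needs the larger.

How it is judged:
On the way, in this order (a step that is already met when the one before it is completed fails the run):
1. the jam nut is run fully down while the tote is still off the hook (value of joint jam_nut below 0.08 rad and height (world z) of tote_handle below 0.13 m), for 0.2 s.
2. the tote hangs by its handle on the hook, released (x of tote_handle in the frame of hook_seat between -0.03 and 0.08 m and y of tote_handle in the frame of hook_seat between -0.02 and 0.02 m and z of tote_handle in the frame of hook_seat between 0 and 0.014 m and angle between tote's own z axis and vertical below 0.3 rad and contact force between tote and hook_stand above 1 N and contact force between tote and the fingers below 0.1 N), for 0.2 s.
At the end, for the whole second after the job is handed in: The jam nut is within 0.1 rad of fully down; the tote's handle rests on the strap between lip and post, its middle within 20 mm of the strap's centre line, the tote carried by the hook, tilted less than 0.3 rad, at rest and released; both reels are in their tray (all of step 2 and value of joint jam_nut below 0.1 rad and x of reel_red_mid in the frame of tote between -0.03 and 0.03 m and y of reel_red_mid in the frame of tote between -0.066 and 0.066 m and z of reel_red_mid in the frame of tote between 0 and 0.05 m and x of reel_natural_mid in the frame of tote between -0.03 and 0.03 m and y of reel_natural_mid in the frame of tote between -0.066 and 0.066 m and z of reel_natural_mid in the frame of tote between 0 and 0.05 m and linear speed of tote below 0.03 m/s and angular speed of tote below 0.4 rad/s); the robot touches nothing.
It fails at once if a bystander is shoved more than 30 mm (distance of any of paste_jar, masking_tape, scissors, awl, needle_tin, beeswax from where it was at the start of the episode above 0.03 m).
It fails at once if a reel is spilled out of the tote (distance between any of reel_red_mid, reel_natural_mid and tote above 0.1 m).
It also fails if it takes over 61 s, if anything falls off the work surface, if the arm or the gripper's body presses on something with over 40 N, if the wrist force passes 120 N, or if a joint passes its speed limit or range.

## Robot

A 7-joint arm with a two-finger parallel gripper is mounted at the origin on a cart in front of the work surface, level with it; the furniture and walls round the work are solid. World frame = base frame: x ahead of the robot, y to its left, z up, the work surface at z = 0. Lengths are in m, angles in rad, forces in N, time in s.
With the tool pointing down it reaches from about 0.35 to 0.9 m from the base axis. Payload 7.2 kg.
Tool frame: the origin (TCP) lies where the fingers leave the gripper's body, on its centre line; the fingertips stand 73 mm ahead of it and the grasp point (between the pads) lies 54 mm ahead of it; z points along the fingers, y is the line along which they close (so a half turn about z gives the same grasp; the last joint's range is limited). The gripper opens to 85 mm and grips with 20 to 120 N. Pads are 22 mm wide; open, the fingers measure 114 mm over their backs; the gripper's body (76 mm by 85 mm) begins 54 mm behind the grasp point. The pads swing forward as they close: fully open they stand 13 mm farther back than shut.
Start: joints at [-1.316, 0.411, -0.013, 1.596, 0.006, 1.134, -0.082], TCP at [0.198, 0.593, 0.304] pointing down, gripper open.
Joint ranges: [-2.95, 2.95], [-0.29, 1.99], [-1.47, 1.44], [0.14, 2.54], [-1.03, 4.17], [0.13, 1.85], [-2.86, 2.86]. Speed limits (rad/s): [2.39, 2.39, 3.01, 3.01, 3.14, 3.14, 3.14].

## Interface

Orientations are given as a rotation vector (axis times angle).
In Python, from workcell import bot gives the robot as it stands.
- The arm moves only by the tool step_arm, never from a script. Its argument "deltas" is a list of rows, each a list of 7 numbers: the shift along the tool's x, y, z in cm, then the turn, a rotation vector about the tool's x, y, z in degrees, then the opening, from -1 (shut) to 1 (fully open), so that 0 is half open. A call has exactly 8 rows; each row is the pose to reach, as a shift and turn from the pose commanded when the call began, along the tool's axes at that moment; what a row does not reach only later rows make up. A row lasts 1/12 s, in which the tool goes at most 41.7 mm and 7.16 degrees, less where a joint would pass 70% of its speed; a pose out of reach is approached as far as the arm can. A call with a gripper value outside its range is refused whole. The fingers move at their own pace and stop on an object; the grip force is fixed at half the most. Time passes only in rows, so rows that repeat a pose let the fingers close, or fill a call up. It gives the time, the measured TCP pose, the force, the opening and the grip force at its end, in the units of the state.
- bot.get_state(): the state, without advancing time (a new reading comes with each control period).
- bot.get_image(name): name is "scene" or "side" or "wrist"; returns the picture (400x640x3 uint8, blue, green, red); there is no depth.
- bot.camera_params(name): a dict with "intrinsics" (3x3 intrinsics, pixels), "world_to_cam" (4x4, takes a point from world to camera coordinates); the wrist camera has in their place "T_tool_cam" (4x4, takes a point from camera to tool coordinates, whose origin is the TCP and whose axes are the flange's). Camera axes: x right, y down, z forward; pixel columns grow to the right and rows downward; lengths in m; the calibration is good to about 2 mm. A picture is of the moment at which its call begins: read the wrist's pose just before it. camera_params takes no time and is no camera call.
- bot.close_job(): hands the job in; it is judged then, once.
The state is a dict: "time": time; "joint_pos": joint angles; "qd": joint speeds; "effort": joint torques, N m; "position": TCP position; "eef_rot": TCP orientation; "force": force on the tool from outside, world axes, zero at the start; "ft_torque": the same for the moment, N m; "opening": finger opening in m; "grasp_force": force on a finger pad.
Only numpy, scipy, OpenCV 4.12 (cv2) and the standard library are available. Lean on these libraries where they do the work, as an engineer would, in place of code of your own. Each camera call takes 0.05 s, during which the arm holds its last target. There are 200 camera calls.

## Working session

There is one attempt and no reset: what is moved stays moved. The work goes in short steps, Python scripts to look and compute and a tool call to move; the robot and the scene stay as the last step left them, time stands still between calls to the robot, and variables do not carry over. Pictures are saved under pics/ and viewed, at most 10 in all, crops included, and the job is handed in when it is done.

Besides the shell and the picture viewer there is one more tool, called after "Emit:" as name([rows], argument=value, ...), one row to a line, values as JSON. step_arm: Moves the arm, as the interface text tells. Its arguments: {"type":"object","properties":{"deltas":{"type":"array","items":{"type":"array","items":{"type":"number"}}}},"required":["deltas"]}

```bash
mkdir -p pics; ls; python3 - <<'E'
from workcell import bot
import cv2,numpy as np
s=bot.get_state();print(s['time'],s['position'],s['eef_rot'],s['opening'])
for n in ('scene','side'):
    cv2.imwrite(f'pics/{n}0.png',bot.get_image(n)); p=bot.camera_params(n);print(n,np.round(p['intrinsics'],1).tolist(),np.round(p['world_to_cam'],3).tolist())
print(bot.camera_params('wrist'))
E
```

```text
pics
0.0 [0.19816197 0.59233894 0.3030322 ] [-5.04804487e-01 -3.10059330e+00  2.59525631e-03] 0.08555791330308278
scene [[488.8, 0.0, 324.6], [0.0, 488.8, 203.7], [0.0, 0.0, 1.0]] [[0.892, -0.451, -0.008, -0.521], [-0.205, -0.389, -0.898, 0.196], [0.402, 0.803, -0.44, 1.73], [0.0, 0.0, 0.0, 1.0]]
side [[467.7, 0.0, 319.1], [0.0, 467.7, 186.3], [0.0, 0.0, 1.0]] [[0.923, -0.385, 0.026, -0.526], [-0.143, -0.404, -0.904, 0.151], [0.358, 0.83, -0.427, 1.291], [0.0, 0.0, 0.0, 1.0]]
{'intrinsics': array([[337.72449228,   0.        , 319.23153948],
       [  0.        , 337.72449228, 202.22233972],
       [  0.        ,   0.        ,   1.        ]]), 'T_tool_cam': array([[-6.12166905e-04, -9.47244178e-01, -3.20512234e-01,
         8.14202554e-02],
       [ 9.99999500e-01, -8.33332361e-04,  5.52873211e-04,
        -3.72579307e-04],
       [-7.90799147e-04, -3.20511736e-01,  9.47244214e-01,
        -6.86365995e-02],
       [ 0.00000000e+00,  0.00000000e+00,  0.00000000e+00,
         1.00000000e+00]])}
```

View pics/scene0.png

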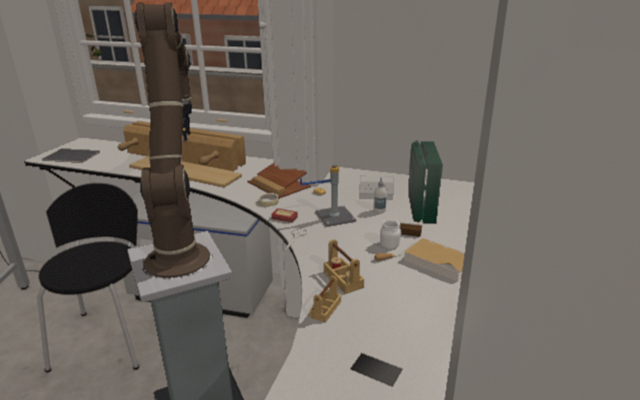

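View pics/side0.png

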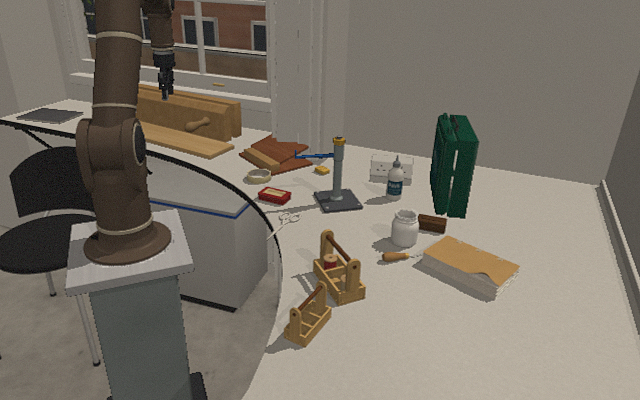

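Side view: the stand's post is at (338,170), with the brass nut at (338,140) and the hook tip at (297,155). The larger tote is at (340,270), its handle running from (327,237) to (350,263). The smaller look-alike is at (308,318).

```bash
cat > h.py <<'E'
from workcell import bot
import cv2,numpy as np
from scipy.spatial.transform import Rotation as R
def cam(n,s=None):
    p=bot.camera_params(n);K=p['intrinsics']
    if n!='wrist': return K,p['world_to_cam']
    s=s or bot.get_state();T=np.eye(4);T[:3,:3]=R.from_rotvec(s['eef_rot']).as_matrix();T[:3,3]=s['position']
    return K,np.linalg.inv(T@p['T_tool_cam'])
def plane(c,uv,z):
    K,W=c;C=np.linalg.inv(W);d=C[:3,:3]@np.linalg.inv(K)@[uv[0],uv[1],1];o=C[:3,3];return o+d*(z-o[2])/d[2]
def tri(cs,uvs):
    Ps=[K@W[:3] for K,W in cs]
    X=cv2.triangulatePoints(Ps[0],Ps[1],np.array(uvs[0],float).reshape(2,1),np.array(uvs[1],float).reshape(2,1));return (X[:3]/X[3]).ravel()
def proj(c,X):
    K,W=c;q=K@(W[:3,:3]@np.asarray(X)+W[:3,3]);return q[:2]/q[2]
def blobs(im,lo,hi,amin=8,roi=None):
    m=cv2.inRange(cv2.cvtColor(im,cv2.COLOR_BGR2HSV),lo,hi)
    if roi: k=np.zeros_like(m);x0,x1,y0,y1=roi;k[y0:y1,x0:x1]=255;m&=k
    n,l,st,ce=cv2.connectedComponentsWithStats(m);return [(st[i].tolist(),ce[i].round(1).tolist()) for i in range(1,n) if st[i,4]>=amin],l
E
python3 - <<'E'
from h import *
a=cv2.imread('pics/side0.png');b=cv2.imread('pics/scene0.png')
f=lambda im,x,y:cv2.resize(im[y:y+185,x:x+124],None,fx=3.2,fy=3.2,interpolation=cv2.INTER_CUBIC)
cv2.imwrite('pics/c1.png',np.hstack([f(a,262,126),f(b,262,150)]))
for n,im,roi in(('side',a,(262,400,126,310)),('scene',b,(262,400,150,330))):
    print(n,'blue',blobs(im,(100,120,60),(125,255,255),10,roi)[0]);print('brass',blobs(im,(15,150,120),(30,255,255),5,(310,360,130,190))[0]);print('dowel',blobs(im,(0,80,20),(14,255,130),10,roi)[0])
E
```

```text
side blue [([295, 150, 39, 8, 107], [314.4, 155.2])]
brass [([334, 138, 10, 3, 20], [338.8, 139.4]), ([316, 166, 13, 7, 55], [322.4, 168.9])]
dowel [([262, 134, 51, 42, 1056], [284.1, 153.8]), ([262, 187, 29, 18, 215], [275.6, 197.6]), ([326, 234, 25, 28, 133], [337.7, 247.3]), ([323, 260, 14, 10, 70], [329.1, 264.7]), ([353, 265, 4, 3, 10], [354.5, 266.2]), ([298, 285, 24, 25, 113], [309.5, 297.5])]
scene blue [([317, 181, 10, 2, 13], [320.9, 181.2])]
brass [([331, 167, 7, 3, 14], [334.0, 168.2])]
dowel [([262, 163, 49, 35, 789], [284.7, 178.4]), ([262, 188, 9, 5, 18], [265.8, 190.2]), ([272, 209, 25, 13, 151], [284.2, 217.0]), ([333, 243, 19, 19, 57], [341.2, 251.1]), ([331, 262, 11, 7, 49], [335.6, 264.8]), ([320, 280, 14, 16, 49], [326.7, 286.9])]
```

View pics/c1.png

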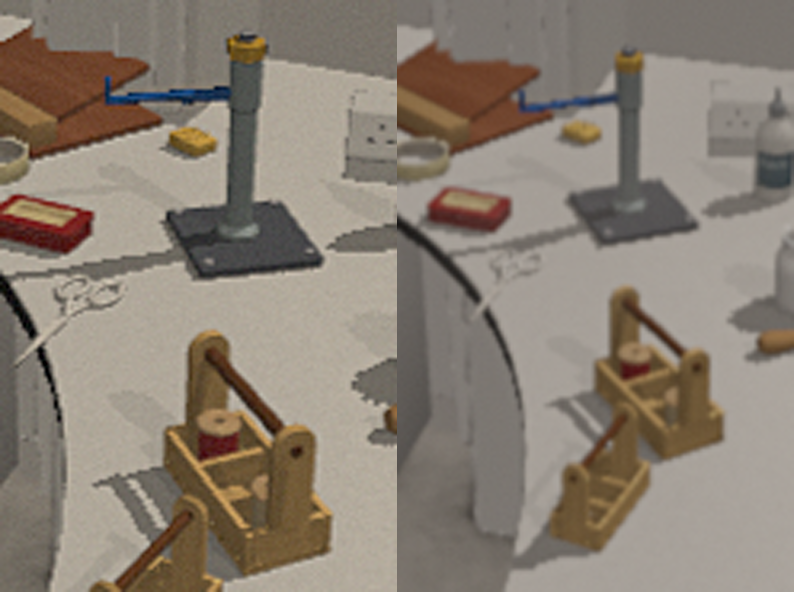

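The crop shows the nut at side (338.9,140.7), the hook from (333.9,155.7) to (295.4,157), and the dowel from (327.6,236.6) to about (348.9,259.8). The red reel is at the far end.

```bash
python3 - <<'E'
from h import *
S,C=cam('side'),cam('scene')
p=lambda *a:print(a[0],np.round(a[1],3))
p('nut plane',plane(S,(338.9,140.7),.211));p('scene',plane(C,(334.5,169.4),.211));p('tri',tri([S,C],[(338.9,140.7),(334.5,169.4)]))
p('hook tip',plane(S,(295.4,157),.17));p('hook root',plane(S,(333.9,155.7),.17))
b=np.array([[165,212],[231,202],[323,261],[203,277]])/3.2+[262,126]
for q in b:p('base',plane(S,q,.012))
for n,uv in(('far',(327.6,236.6)),('near',(348.9,259.8))):p('dowel '+n,plane(S,uv,.1))
for n,uv in(('far',((632-397)/3.2+262,306/3.2+150)),('near',((686-397)/3.2+262,353/3.2+150))):p('dowel sc '+n,plane(C,uv,.1))
t=np.array([[165,435],[248,550],[330,518]])/3.2+[262,126]
for q in t:p('trayrim',plane(S,q,.036))
E
```

```text
nut plane [0.64  0.025 0.211]
scene [0.641 0.024 0.211]
tri [0.636 0.015 0.215]
hook tip [0.502 0.037 0.17 ]
hook root [0.618 0.009 0.17 ]
base [0.586 0.09  0.012]
base [0.662 0.089 0.012]
base [ 0.692 -0.065  0.012]
base [ 0.567 -0.055  0.012]
dowel far [ 0.457 -0.318  0.1  ]
dowel near [ 0.462 -0.426  0.1  ]
dowel sc far [ 0.461 -0.324  0.1  ]
dowel sc near [ 0.466 -0.427  0.1  ]
trayrim [ 0.42  -0.32   0.036]
trayrim [ 0.422 -0.469  0.036]
trayrim [ 0.492 -0.458  0.036]
```

```bash
cat >> h.py <<'E'
def go(x,y,z,yaw):
    s=bot.get_state();R0=R.from_rotvec(s['eef_rot']);a=np.radians(yaw)
    R1=R.from_matrix(np.array([[np.cos(a),np.sin(a),0],[np.sin(a),-np.cos(a),0],[0,0,-1]]))
    d=R0.inv().apply(np.array([x,y,z])-s['position'])*100;w=np.degrees((R0.inv()*R1).as_rotvec())
    X=R0.as_matrix()[:,0];print('t',round(s['time'],2),'pos',s['position'].round(4),'yaw',np.degrees(np.arctan2(X[1],X[0])).round(1),'q',np.round(s['joint_pos'],2),'F',np.round(s['force'],1),'->',d.round(2),w.round(1))
E
python3 -c "
from h import *
go(.64,.024,.38,92)"
```

```text
t 0.1 pos [0.1982 0.5924 0.3031] yaw 161.5 q [-1.32  0.41 -0.01  1.6   0.01  1.13 -0.08] F [-1.   0.9  0.2] -> [-59.93 -39.9   -7.62] [-0.1  0.1 69.5]
```

Emit:
step_arm([
  [-20,-13.3,-7.6,0,0,23,1],
  [-40,-26.6,-7.6,0,0,46,1],
  [-59.9,-39.9,-7.6,0,0,69.5,1],
  [-59.9,-39.9,-7.6,0,0,69.5,1],
  [-59.9,-39.9,-7.6,0,0,69.5,1],
  [-59.9,-39.9,-7.6,0,0,69.5,1],
  [-59.9,-39.9,-7.6,0,0,69.5,1],
  [-59.9,-39.9,-7.6,0,0,69.5,1],
])

```text
time: 0.77
position: [0.4014, 0.3302, 0.3449]
eef_rot: [-1.937, -2.473, 0.0]
force: [0.8, 1.1, -0.5]
opening: 0.0853
grasp_force: 0.0
```

```bash
python3 -c "
from h import *
go(.64,.024,.38,92)"
```

```text
t 0.77 pos [0.4014 0.3302 0.3449] yaw 103.9 q [-1.03  0.19  0.3   1.81 -0.06  1.15 -0.48] F [ 0.8  1.1 -0.5] -> [-35.44  15.83  -3.52] [-0.  -0.  11.9]
```

Emit:
step_arm([
  [-35.4,15.8,-3.5,0,0,11.9,1],
  [-35.4,15.8,-3.5,0,0,11.9,1],
  [-35.4,15.8,-3.5,0,0,11.9,1],
  [-35.4,15.8,-3.5,0,0,11.9,1],
  [-35.4,15.8,-3.5,0,0,11.9,1],
  [-35.4,15.8,-3.5,0,0,11.9,1],
  [-35.4,15.8,-3.5,0,0,11.9,1],
  [-35.4,15.8,-3.5,0,0,11.9,1],
])

```text
time: 1.43
position: [0.6071, 0.0698, 0.3747]
eef_rot: [-2.175, -2.266, 0.0]
force: [0.4, 1.3, 0.8]
opening: 0.0852
grasp_force: 0.0
```

```bash
python3 -c "
from h import *
go(.64,.024,.38,92)"
```

```text
t 1.43 pos [0.6071 0.0698 0.3747] yaw 92.3 q [-0.56  0.36  0.5   1.56 -0.18  1.27  0.01] F [0.4 1.3 0.8] -> [-4.71  3.1  -0.53] [-0.  -0.   0.3]
```

Emit:
step_arm([
  [-4.0,2.6,-0.5,0,0,0,1],
  [-4.0,2.6,-0.5,0,0,0,1],
  [-4.0,2.6,-0.5,0,0,0,1],
  [-4.0,2.6,-0.5,0,0,0,1],
  [-4.0,2.6,-0.5,0,0,0,1],
  [-4.0,2.6,-0.5,0,0,0,1],
  [-4.0,2.6,-0.5,0,0,0,1],
  [-4.0,2.6,-0.5,0,0,0,1],
])

```text
time: 2.1
position: [0.6335, 0.0339, 0.3799]
eef_rot: [-2.174, -2.268, -0.001]
force: [-0.4, 0.1, -0.6]
opening: 0.0854
grasp_force: 0.0
```

```bash
python3 - <<'E'
from h import *
go(.64,.024,.38,92)
c=cam('wrist');im=bot.get_image('wrist');cv2.imwrite('pics/w1.png',im)
print(blobs(im,(15,120,70),(32,255,255),60)[0])
print(blobs(im,(100,110,50),(125,255,255),60)[0], proj(c,(.64,.024,.22)))
E
```

```text
t 2.1 pos [0.6335 0.0339 0.3799] yaw 92.4 q [-0.49  0.4   0.52  1.49 -0.2   1.3   0.09] F [-0.4  0.1 -0.6] -> [-1.01  0.6  -0.01] [ 0.  -0.   0.4]
[([304, 188, 53, 53, 1518], [329.4, 211.7]), ([299, 370, 36, 14, 245], [315.3, 376.6])]
[([153, 164, 159, 37, 2245], [233.4, 181.0]), ([0, 333, 54, 27, 411], [26.0, 346.0])] [326.31661519 221.53962339]
```

View pics/w1.png

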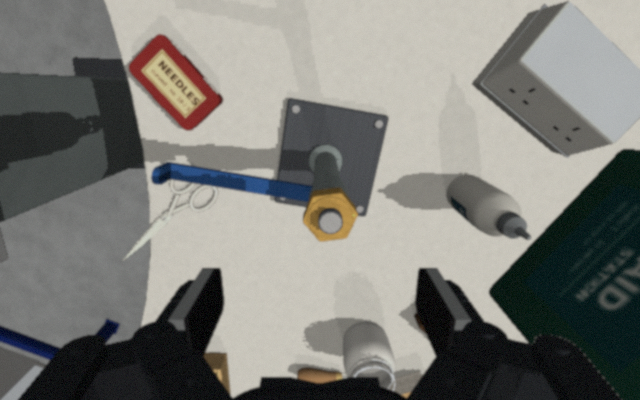

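The wrist view has the nut at (329,212) with its stud, the hook from (310,192) to lip (155,172), and the base plate between (285,98) and (385,215).

```bash
python3 - <<'E'
from h import *
c=cam('wrist');im=cv2.imread('pics/w1.png')
hsv=cv2.cvtColor(im,cv2.COLOR_BGR2HSV)
roi=hsv[185:245,300:362];brass=cv2.inRange(roi,(12,110,60),(35,255,255))
print('V pct',np.percentile(roi[...,2][brass>0],[5,25,50,75,95]))
for vmin in (60,130,160):
    m=cv2.inRange(hsv,(12,110,vmin),(35,255,255));k=np.zeros_like(m);k[185:245,300:362]=255;m&=k
    pts=cv2.convexHull(np.argwhere(m)[:,::-1].astype(np.int32))
    ap=cv2.approxPolyDP(pts,4,True)[:,0]
    w=np.array([plane(c,p,.2195)[:2] for p in ap]);ce=w.mean(0)
    print(vmin,ap.tolist(),'\n',[(round(float(np.hypot(*(q-ce)))*1000,1),round(float(np.degrees(np.arctan2(*(q-ce)[::-1]))),1)) for q in w],ce)
stud=plane(c,(330.5,221.5),.23);print('stud',stud)
b,l=blobs(im,(100,110,50),(125,255,255),60);i=max(range(len(b)),key=lambda i:b[i][0][4])
for u,v in ((168,179),(230,184.5),(300,192)):print(plane(c,(u,v),.172))
for q in((291,99),(386,118),(364,215),(276,198)):print('base',plane(c,q,.012))
E
```

```text
V pct [ 80. 136. 168. 179. 185.]
60 [[357, 213], [344, 237], [320, 240], [304, 222], [317, 190], [339, 188]] 
 [(19.5, 7.8), (20.0, -56.2), (20.9, -108.2), (19.7, -162.6), (21.4, 118.7), (21.6, 76.1)] [0.6426577  0.02833654]
130 [[357, 213], [344, 237], [320, 240], [304, 222], [315, 196], [341, 193]] 
 [(19.7, 11.8), (18.9, -54.1), (19.6, -109.7), (19.4, -166.4), (19.5, 126.5), (19.8, 70.1)] [0.64272286 0.02698156]
160 [[356, 213], [344, 237], [320, 240], [304, 222], [314, 197], [341, 194]] 
 [(19.2, 12.8), (18.8, -53.1), (19.3, -109.3), (19.1, -167.0), (19.4, 128.5), (19.5, 68.9)] [0.64249602 0.02672392]
stud [0.64259297 0.02780357 0.23      ]
[0.50663344 0.03759893 0.172     ]
[0.55870374 0.0349108  0.172     ]
[0.61822726 0.03068802 0.172     ]
base [0.59702617 0.10151343 0.012     ]
base [0.71682908 0.0835504  0.012     ]
base [ 0.70004445 -0.04772953  0.012     ]
base [ 0.57854924 -0.02798896  0.012     ]
```

```bash
python3 -c "
from h import *
go(.6425,.027,.262,130)"
```

```text
t 2.15 pos [0.6336 0.0336 0.38  ] yaw 92.4 q [-0.49  0.4   0.52  1.49 -0.2   1.3   0.09] F [-0.3 -0.1 -0.1] -> [-0.7   0.86 11.79] [  0.   -0.  -37.6]
```

Emit:
step_arm([
  [-0.7,0.9,3,0,0,-7,1],
  [-0.7,0.9,6,0,0,-14,1],
  [-0.7,0.9,6,0,0,-21,1],
  [-0.7,0.9,6,0,0,-28,1],
  [-0.7,0.9,6,0,0,-35,1],
  [-0.7,0.9,6,0,0,-37.6,1],
  [-0.7,0.9,6,0,0,-37.6,1],
  [-0.7,0.9,6,0,0,-37.6,1],
])

```text
time: 2.82
position: [0.6431, 0.0261, 0.3199]
eef_rot: [1.332, 2.845, 0.0]
force: [0.7, 0.0, -0.1]
opening: 0.0852
grasp_force: 0.0
```

```bash
python3 - <<'E'
from h import *
go(.6425,.027,.262,130)
c=cam('wrist');im=bot.get_image('wrist');cv2.imwrite('pics/w2.png',im)
print(proj(c,(.6425,.027,.2195)),proj(c,(.6425,.027,.23)))
hsv=cv2.cvtColor(im,cv2.COLOR_BGR2HSV)
b,l=blobs(im,(12,110,130),(35,255,255),300);print(b)
for st,ce in b:
    m=l==0
    i=l[int(st[1]):st[1]+st[3],st[0]:st[0]+st[2]];lab=np.bincount(i[i>0]).argmax()
    ap=cv2.approxPolyDP(cv2.convexHull(np.argwhere(l==lab)[:,::-1].astype(np.int32)),6,True)[:,0]
    w=np.array([plane(c,p,.2195)[:2] for p in ap]);ce=w.mean(0)
    print(ap.tolist(),[(round(float(np.hypot(*(q-ce)))*1000,1),round(float(np.degrees(np.arctan2(*(q-ce)[::-1]))),1)) for q in w],ce)
E
```

```text
t 2.82 pos [0.6431 0.0261 0.3199] yaw 129.8 q [-0.37  0.44  0.36  1.55 -0.16  1.18  0.72] F [ 0.7  0.  -0.1] -> [0.11 0.01 5.79] [ 0.  -0.  -0.2]
[318.91022364 242.15132453] [318.91974536 250.85977508]
[([490, 0, 49, 44, 1333], [512.6, 18.8]), ([286, 208, 65, 66, 1827], [319.6, 239.8])]
[[538, 0], [516, 42], [491, 33], [503, 0]] [(12.6, 76.2), (10.0, -29.2), (10.1, -106.5), (9.1, 165.0)] [0.63871667 0.16637691]
[[349, 256], [319, 273], [288, 258], [286, 227], [320, 208], [350, 230]] [(18.9, 13.7), (19.1, -49.7), (19.6, -111.2), (20.0, -167.8), (20.2, 127.7), (18.6, 63.4)] [0.64253719 0.02674966]
```

Emit:
step_arm([
  [0.1,0,2,0,0,0,1],
  [0.1,0,4,0,0,0,1],
  [0.1,0,5.8,0,0,0,1],
  [0.1,0,5.8,0,0,0,0.2],
  [0.1,0,5.8,0,0,0,-0.6],
  [0.1,0,5.8,0,0,0,-1],
  [0.1,0,5.8,0,0,0,-1],
  [0.1,0,5.8,0,0,0,-1],
])

```text
time: 3.53
position: [0.6425, 0.0261, 0.2637]
eef_rot: [1.331, 2.845, 0.0]
force: [-5.1, -2.5, 4.0]
opening: 0.0348
grasp_force: 60.4
```

```bash
python3 -c "
from h import *
go(.6425,.027,.262,130);s=bot.get_state();print(s['ft_torque'],s['opening'],s['grasp_force'])"
```

```text
t 3.53 pos [0.6425 0.0261 0.2637] yaw 129.9 q [-0.36  0.49  0.35  1.61 -0.18  1.07  0.73] F [-5.1 -2.5  4. ] -> [0.07 0.06 0.17] [ 0.   0.  -0.1]
[-0.43623462  1.00969617  0.04726089] 0.03476402418048098 60.36454625267652
```

Emit:
step_arm([
  [0,0,0.02,0,0,5,-1],
  [0,0,0.05,0,0,10,-1],
  [0,0,0.08,0,0,15,-1],
  [0,0,0.11,0,0,20,-1],
  [0,0,0.14,0,0,25,-1],
  [0,0,0.17,0,0,30,-1],
  [0,0,0.19,0,0,35,-1],
  [0,0,0.22,0,0,40,-1],
])

```text
time: 4.2
position: [0.6417, 0.0257, 0.2613]
eef_rot: [-2.229, -2.213, 0.001]
force: [-9.0, -1.5, 7.0]
opening: 0.0353
grasp_force: 60.7
```

```bash
python3 -c "
from h import *
go(.6425,.027,.262,130);s=bot.get_state();print(s['ft_torque'],s['opening'],s['grasp_force'])"
```

```text
t 4.2 pos [0.6417 0.0257 0.2613] yaw 89.6 q [-0.47  0.51  0.51  1.63 -0.28  1.08  0.11] F [-9.  -1.5  7. ] -> [ 0.13  0.07 -0.07] [ -0.   -0.  -40.4]
[-0.41821661  1.61564337  0.06923984] 0.03529424005088809 60.697783325304044
```

Emit:
step_arm([
  [0,0.05,0.01,0,0,2,-1],
  [0,0.05,0.02,0,0,4,-1],
  [0,0.05,0.03,0,0,6,-1],
  [0,0.05,0.04,0,0,8,-1],
  [0,0.05,0.05,0,0,10,-1],
  [0,0.05,0.06,0,0,12,-1],
  [0,0.05,0.07,0,0,14,-1],
  [0,0.05,0.08,0,0,16,-1],
])

```text
time: 4.87
position: [0.6415, 0.0258, 0.2603]
eef_rot: [-2.511, -1.884, 0.003]
force: [-9.7, -1.9, 8.8]
opening: 0.0352
grasp_force: 60.9
```

```bash
python3 -c "
from h import *
go(.6425,.027,.262,130);s=bot.get_state();print(s['ft_torque'],s['opening'],s['grasp_force'])"
```

```text
t 4.87 pos [0.6415 0.0258 0.2603] yaw 73.8 q [-0.51  0.53  0.58  1.63 -0.32  1.08 -0.13] F [-9.7 -1.9  8.8] -> [ 0.15  0.06 -0.17] [ -0.2  -0.1 -56.2]
[-0.43565171  2.14853058  0.00390152] 0.035200939897570775 60.87620648613665
```

Emit:
step_arm([
  [0,0.05,0.01,0,0,1.5,-1],
  [0,0.05,0.02,0,0,3,-1],
  [0,0.05,0.03,0,0,4.5,-1],
  [0,0.05,0.04,0,0,6,-1],
  [0,0.05,0.05,0,0,7.5,-1],
  [0,0.05,0.06,0,0,9,-1],
  [0,0.05,0.07,0,0,10.5,-1],
  [0,0.05,0.08,0,0,12,-1],
])

```text
time: 5.53
position: [0.6414, 0.0258, 0.2596]
eef_rot: [-2.693, -1.612, 0.005]
force: [-14.0, -1.6, 11.0]
opening: 0.0353
grasp_force: 61.2
```

```bash
python3 -c "
from h import *
go(.6425,.027,.262,130);s=bot.get_state();print(s['ft_torque'],s['opening'],s['grasp_force'])"
```

```text
t 5.53 pos [0.6414 0.0258 0.2596] yaw 61.8 q [-0.55  0.54  0.63  1.63 -0.35  1.09 -0.31] F [-14.   -1.6  11. ] -> [ 0.16  0.04 -0.24] [ -0.3  -0.1 -68.2]
[-0.31505743  2.82947634  0.02260569] 0.03531195547915864 61.1916667308833
```

Emit:
step_arm([
  [-0.05,-0.1,-0.05,0,0,1.5,-1],
  [-0.05,-0.1,-0.04,0,0,3,-1],
  [-0.05,-0.1,-0.03,0,0,4.5,-1],
  [-0.05,-0.1,-0.02,0,0,6,-1],
  [-0.05,-0.1,-0.01,0,0,7.5,-1],
  [-0.05,-0.1,0,0,0,9,-1],
  [-0.05,-0.1,0,0,0,10.5,-1],
  [-0.05,-0.1,0,0,0,12,-1],
])

```text
time: 6.2
position: [0.641, 0.026, 0.2594]
eef_rot: [-2.847, -1.324, 0.004]
force: [-9.7, -1.1, 7.7]
opening: 0.0353
grasp_force: 61.1
```

```bash
python3 -c "
from h import *
go(.6425,.027,.262,130);s=bot.get_state();print(s['ft_torque'],s['opening'],s['grasp_force'])"
```

```text
t 6.2 pos [0.641  0.026  0.2594] yaw 49.9 q [-0.58  0.55  0.68  1.64 -0.38  1.1  -0.49] F [-9.7 -1.1  7.7] -> [ 0.17  0.05 -0.26] [ -0.2  -0.  -80.1]
[-0.38554272  2.06312648  0.94225241] 0.035278996133479304 61.11142193432897
```

Emit:
step_arm([
  [0,0,0,0,0,2,-1],
  [0,0,0,0,0,3,-1],
  [0,0,0,0,0,3,-1],
  [0,0,0,0,0,3,1],
  [0,0,0,0,0,3,1],
  [0,0,0,0,0,3,1],
  [0,0,0,0,0,3,1],
  [0,0,-4,0,0,3,1],
])

```text
time: 6.87
position: [0.6396, 0.0277, 0.2917]
eef_rot: [-2.879, -1.25, 0.016]
force: [-0.9, 1.0, -0.5]
opening: 0.0854
grasp_force: 0.0
```

```bash
python3 - <<'E'
from h import *
go(.6425-.1,.036,.38,92)
E
```

```text
t 6.87 pos [0.6396 0.0277 0.2917] yaw 46.9 q [-0.6   0.53  0.71  1.6  -0.36  1.17 -0.56] F [-0.9  1.  -0.5] -> [-6.1  -7.73 -8.72] [ -0.6   0.3 -45.1]
```

Emit:
step_arm([
  [0,0,-4,0,0,0,1],
  [-2,-2.5,-8,0,0,-7,1],
  [-4,-5,-8.5,0,0,-14,1],
  [-6,-7.6,-8.5,0,0,-21,1],
  [-6,-7.6,-8.5,0,0,-28,1],
  [-6,-7.6,-8.5,0,0,-35,1],
  [-6,-7.6,-8.5,0,0,-42,1],
  [-6,-7.6,-8.5,0,0,-45,1],
])

```text
time: 7.53
position: [0.5458, 0.0347, 0.3836]
eef_rot: [2.176, 2.266, 0.002]
force: [0.3, -0.7, -0.3]
opening: 0.0857
grasp_force: 0.0
```

Emit:
step_arm([
  [0,0,0,0,0,0,1],
  [0,0,0,0,0,0,1],
  [0,0,0,0,0,0,1],
  [0,0,0,0,0,0,1],
  [0,0,0,0,0,0,1],
  [0,0,0,0,0,0,1],
  [0,0,0,0,0,0,1],
  [0,0,0,0,0,0,1],
])

```text
time: 8.2
position: [0.5459, 0.0347, 0.3829]
eef_rot: [-2.184, -2.258, 0.0]
force: [-0.6, 1.0, -0.2]
opening: 0.0857
grasp_force: 0.0
```

```bash
python3 - <<'E'
from h import *
go(.46,-.4,.38,92)
c=cam('wrist');im=bot.get_image('wrist');cv2.imwrite('pics/w3.png',im)
print('nut',blobs(im,(12,110,120),(35,255,255),200)[0])
b,l=blobs(im,(100,110,50),(125,255,255),300);print(b)
print(proj(c,(.6415,.027,.216)),proj(c,(.537,.041,.172)))
E
```

```text
t 8.2 pos [0.5459 0.0347 0.3829] yaw 91.9 q [-0.66  0.24  0.63  1.71 -0.15  1.25  0.03] F [-0.6  1.  -0.2] -> [-43.16 -10.02   0.3 ] [-0.   0.  -0.1]
nut [([420, 194, 51, 47, 1115], [443.4, 214.1])]
[([265, 168, 147, 37, 2219], [338.8, 185.5]), ([0, 324, 61, 30, 507], [29.3, 339.1])]
[445.35848022 218.74310102] [307.99724222 181.0280852 ]
```

View pics/w3.png

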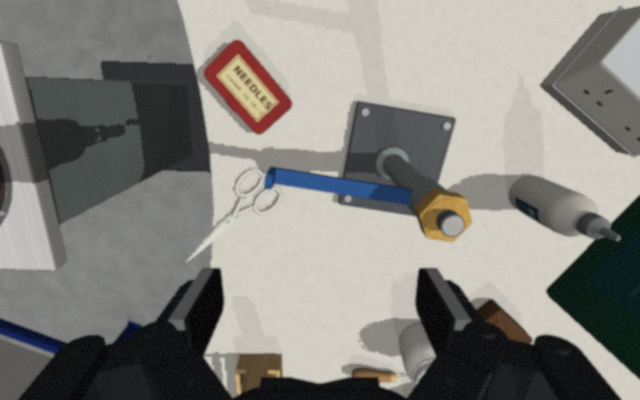

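The hook strap runs from lip (270,178) to (412,195), and the nut is at (443,214). Next I extract the strap's edges.

```bash
python3 - <<'E'
from h import *
c=cam('wrist');im=cv2.imread('pics/w3.png')
hsv=cv2.cvtColor(im,cv2.COLOR_BGR2HSV)
for u in(320,360):print(u,[(v,im[v,u].tolist()) for v in range(172,202)][::1] if u==320 else '')
m=cv2.inRange(hsv,(100,110,50),(125,255,255))
T=[];B=[]
for u in range(285,400,5):
    r=np.flatnonzero(m[150:215,u])+150;T.append(plane(c,(u,r.min()-.5),.172));B.append(plane(c,(u,r.max()+.5),.172))
T,B=np.array(T),np.array(B)
for n,X in(('top',T),('bot',B)):
    k=np.polyfit(X[:,0],X[:,1],1);print(n,np.degrees(np.arctan(k[0])),[(x,round(np.polyval(k,x),4)) for x in(.51,.537,.6415)])
b,l=blobs(im,(12,110,130),(35,255,255),200);lab=l[214-12,443] or l[205,430]
ap=cv2.approxPolyDP(cv2.convexHull(np.argwhere((l==lab))[:,::-1].astype(np.int32)),4,True)[:,0]
w=np.array([plane(c,p,.216)[:2] for p in ap]);ce=w.mean(0);print([(round(float(np.hypot(*(q-ce)))*1000,1),round(float(np.degrees(np.arctan2(*(q-ce)[::-1]))),1)) for q in w],ce)
E
```

```text
320 [(172, [182, 190, 193]), (173, [171, 176, 178]), (174, [140, 137, 132]), (175, [118, 95, 80]), (176, [127, 79, 49]), (177, [138, 84, 47]), (178, [142, 87, 48]), (179, [140, 87, 44]), (180, [138, 85, 46]), (181, [141, 87, 45]), (182, [139, 83, 43]), (183, [142, 89, 49]), (184, [140, 86, 45]), (185, [141, 87, 47]), (186, [141, 87, 48]), (187, [138, 83, 43]), (188, [142, 88, 51]), (189, [141, 93, 60]), (190, [147, 118, 102]), (191, [164, 160, 155]), (192, [186, 193, 195]), (193, [192, 202, 204]), (194, [197, 207, 211]), (195, [193, 205, 208]), (196, [196, 206, 209]), (197, [197, 209, 211]), (198, [195, 206, 210]), (199, [196, 207, 211]), (200, [195, 205, 209]), (201, [195, 206, 209])]
360 
top -6.990898394783922 [(0.51, np.float64(0.0513)), (0.537, np.float64(0.048)), (0.6415, np.float64(0.0352))]
bot -8.119125080266633 [(0.51, np.float64(0.0388)), (0.537, np.float64(0.035)), (0.6415, np.float64(0.0201))]
[(17.8, -30.2), (17.4, -45.3), (23.3, -172.6), (16.7, 128.8), (12.7, 62.1)] [0.64518816 0.03314162]
```

Emit:
step_arm([
  [-4,-0.8,0,0,0,0,1],
  [-8,-2,0,0,0,0,1],
  [-12,-3,0,0,0,0,1],
  [-16,-4,0,0,0,0,1],
  [-20,-5,0,0,0,0,1],
  [-24,-6,0,0,0,0,1],
  [-28,-7,0,0,0,0,1],
  [-32,-8,0,0,0,0,1],
])

```text
time: 8.92
position: [0.4758, -0.2896, 0.3832]
eef_rot: [2.183, 2.258, 0.001]
force: [1.1, -0.5, 0.3]
opening: 0.0851
grasp_force: 0.0
```

Emit:
step_arm([
  [-4,-1,0,0,0,0,1],
  [-8,-2,0,0,0,0,1],
  [-8,-2,0,0,0,0,1],
  [-8,-2,0,0,0,0,1],
  [-8,-2,0,0,0,0,1],
  [-8,-2,0,0,0,0,1],
  [-8,-2,0,0,0,0,1],
  [-8,-2,0,0,0,0,1],
])

```text
time: 9.58
position: [0.4602, -0.367, 0.383]
eef_rot: [-2.181, -2.261, -0.001]
force: [-1.3, 0.3, -0.7]
opening: 0.0856
grasp_force: 0.0
```

```bash
python3 - <<'E'
from h import *
go(.46,-.36,.38,92)
c=cam('wrist');im=bot.get_image('wrist');cv2.imwrite('pics/w4.png',im)
print('dowel?',blobs(im,(0,80,20),(14,255,140),100)[0])
print(proj(c,(.463,-.39,.106)))
E
```

```text
t 9.58 pos [ 0.4602 -0.367   0.383 ] yaw 92.1 q [-0.    0.36  0.81  1.62 -0.27  1.28  0.88] F [-1.3  0.3 -0.7] -> [0.7  0.01 0.3 ] [ 0.  -0.   0.1]
dowel? [([606, 10, 34, 69, 837], [628.7, 38.4]), ([314, 120, 13, 117, 1124], [320.1, 177.3]), ([187, 239, 61, 42, 381], [218.0, 259.0])]
[320.06942384 191.96097972]
```

View pics/w4.png

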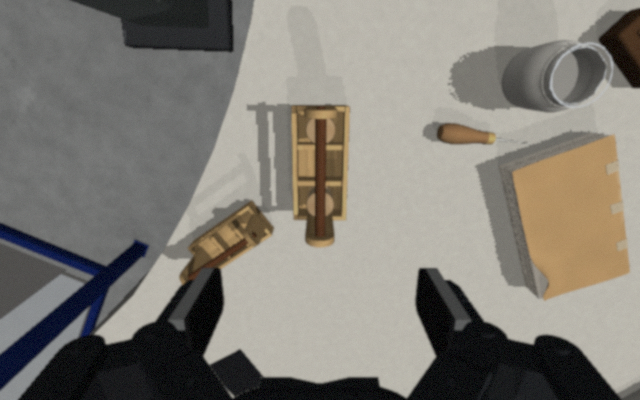

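The tote is at (320,170). Its dowel runs from (320,120) to (320,237), nearly parallel to the tool's x axis. The small tote is at lower left.

```bash
python3 - <<'E'
from h import *
c=cam('wrist');im=cv2.imread('pics/w4.png')
b,l=blobs(im,(0,80,20),(14,255,140),100);m=(l==l[180,320])
P=[]
for v in range(122,236,4):
    r=np.flatnonzero(m[v]);P.append(plane(c,(r.mean(),v),.102))
P=np.array(P);k=np.polyfit(P[:,1],P[:,0],1);print('width px ok; dx/dy deg',np.degrees(np.arctan(k[0])),'ends',plane(c,(320,119.5),.104),plane(c,(320,237),.104))
for y in(-.32,-.39,-.42):print(y,np.polyval(k,y))
E
```

```text
width px ok; dx/dy deg -1.5342658662387583 ends [ 0.46003817 -0.31495619  0.104     ] [ 0.4646415  -0.44375069  0.104     ]
-0.32 0.46091039997341227
-0.39 0.4627853075034126
-0.42 0.46358883930198425
```

```bash
python3 -c "
from h import *
go(.4635,-.413,.154,91.5)"
```

```text
t 9.63 pos [ 0.46   -0.3672  0.383 ] yaw 92.0 q [-0.    0.36  0.81  1.62 -0.27  1.28  0.88] F [-0.5 -0.  -0.3] -> [-4.6   0.18 22.9 ] [ 0.  -0.   0.5]
```

Emit:
step_arm([
  [-2.5,0.2,2,0,0,0.5,0],
  [-4.6,0.2,5,0,0,0.5,0],
  [-4.6,0.2,8,0,0,0.5,0],
  [-4.6,0.2,11,0,0,0.5,0],
  [-4.6,0.2,14,0,0,0.5,0],
  [-4.6,0.2,16,0,0,0.5,0],
  [-4.6,0.2,16.5,0,0,0.5,0],
  [-4.6,0.2,16.5,0,0,0.5,0],
])

```text
time: 10.3
position: [0.4628, -0.4133, 0.2167]
eef_rot: [-2.191, -2.248, 0.001]
force: [0.3, 0.0, 0.7]
opening: 0.0429
grasp_force: 0.0
```

```bash
python3 - <<'E'
from h import *
go(.4635,-.413,.154,91.5)
c=cam('wrist');im=bot.get_image('wrist');cv2.imwrite('pics/w5.png',im)
b,l=blobs(im,(0,80,20),(14,255,140),200);print(b)
i=[q for q in b if abs(q[1][0]-320)<40]
for st,ce in i:
    print(plane(c,(st[0]+st[2]/2,st[1]),.102),plane(c,(st[0]+st[2]/2,st[1]+st[3]),.102))
E
```

```text
t 10.3 pos [ 0.4628 -0.4133  0.2167] yaw 91.5 q [ 0.16  0.57  0.71  1.73 -0.43  1.    1.06] F [0.3 0.  0.7] -> [0.02 0.09 6.27] [-0.1 -0.1 -0. ]
[([305, 48, 27, 233, 4559], [319.0, 158.9]), ([100, 280, 94, 67, 1166], [146.4, 313.4])]
[ 0.46050095 -0.31248186  0.102     ] [ 0.4637129  -0.44493967  0.102     ]
```

Emit:
step_arm([
  [0,0.1,2,0,0,0,0],
  [0,0.1,4,0,0,0,0],
  [0,0.1,6.2,0,0,0,0],
  [0,0.1,6.2,0,0,0,0],
  [0,0.1,6.2,0,0,0,-1],
  [0,0.1,6.2,0,0,0,-1],
  [0,0.1,6.2,0,0,0,-1],
  [0,0.1,6.2,0,0,0,-1],
])

```text
time: 11.02
position: [0.4641, -0.4153, 0.1582]
eef_rot: [2.192, 2.246, 0.0]
force: [-3.4, 0.2, 8.0]
opening: 0.0103
grasp_force: 58.6
```

Emit:
step_arm([
  [0,0,0,0,0,0,-1],
  [0,0,0,0,0,0,-1],
  [0,0,-0.5,0,0,0,-1],
  [0,0,-1,0,0,0,-1],
  [0,0,-2,0,0,0,-1],
  [0,0,-3,0,0,0,-1],
  [0,0,-4,0,0,0,-1],
  [0,0,-5,0,0,0,-1],
])

```text
time: 11.68
position: [0.4639, -0.4144, 0.2074]
eef_rot: [2.193, 2.248, 0.0]
force: [0.0, -0.9, -4.0]
opening: 0.0096
grasp_force: 58.5
```

```bash
python3 - <<'E'
from h import *
go(.40,-.1,.29,85);print(bot.get_state()['opening'],bot.get_state()['ft_torque'])
cv2.imwrite('pics/s5.png',cv2.resize(bot.get_image('side')[180:320,260:420],None,fx=4,fy=4))
E
```

```text
t 11.68 pos [ 0.4639 -0.4144  0.2074] yaw 91.4 q [ 0.16  0.58  0.71  1.74 -0.44  0.98  1.06] F [ 0.  -0.9 -4. ] -> [31.58 -5.61 -8.28] [0.  0.  6.4]
0.009610934358206157 [-0.1762465  -0.01232847 -0.01943881]
```

View pics/s5.png

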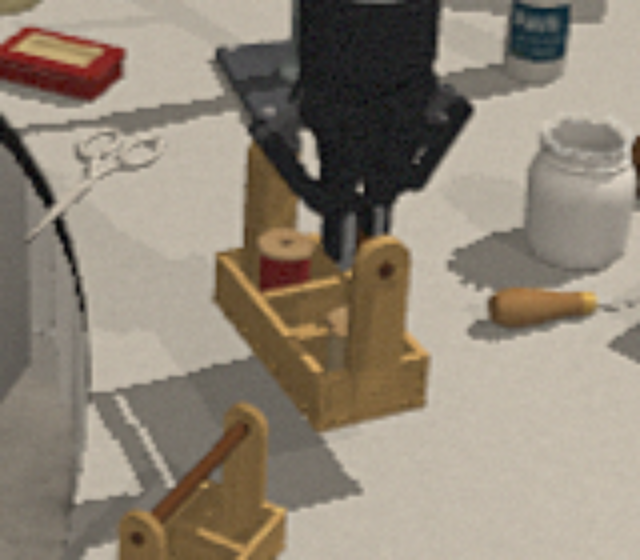

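```bash
python3 -c "
from h import *
go(.4488,.0165,.275,82.5)"
```

```text
t 11.73 pos [ 0.4644 -0.4151  0.2093] yaw 91.4 q [ 0.16  0.58  0.71  1.74 -0.44  0.98  1.06] F [ 0.7 -0.3 -1.3] -> [43.18 -0.49 -6.65] [0.2 0.1 8.9]
```

Emit:
step_arm([
  [0,0,-1,0,0,0,-1],
  [1,0,-2,0,0,1,-1],
  [3,0,-3.5,0,0,2,-1],
  [5.5,0,-5,0,0,3,-1],
  [8,0,-6,0,0,4,-1],
  [10.5,-0.1,-6.6,0,0,5,-1],
  [13,-0.1,-6.6,0,0,6,-1],
  [15.5,-0.2,-6.6,0,0,7,-1],
])

```text
time: 12.4
position: [0.4579, -0.2583, 0.2727]
eef_rot: [2.328, 2.109, 0.001]
force: [0.4, -0.4, -4.2]
opening: 0.0099
grasp_force: 58.7
```

```bash
python3 -c "
from h import *
go(.4488,.0165,.275,82.5)"
```

```text
t 12.4 pos [ 0.4579 -0.2583  0.2727] yaw 84.4 q [-0.23  0.34  0.83  1.91 -0.3   1.01  0.63] F [ 0.4 -0.4 -4.2] -> [27.26 -3.61 -0.22] [ 0.1 -0.   1.9]
```

Emit:
step_arm([
  [2.5,-0.3,-0.2,0,0,1,-1],
  [5,-0.6,-0.2,0,0,1.9,-1],
  [8,-1,-0.2,0,0,1.9,-1],
  [11,-1.5,-0.2,0,0,1.9,-1],
  [14,-1.9,-0.2,0,0,1.9,-1],
  [17,-2.3,-0.2,0,0,1.9,-1],
  [20,-2.7,-0.2,0,0,1.9,-1],
  [22,-2.9,-0.2,0,0,1.9,-1],
])

```text
time: 13.07
position: [0.45, -0.0349, 0.2743]
eef_rot: [-2.359, -2.073, -0.001]
force: [-1.1, 0.1, -2.7]
opening: 0.0095
grasp_force: 58.6
```

```bash
python3 -c "
from h import *
go(.4488,.0165,.275,82.5)"
```

```text
t 13.07 pos [ 0.45   -0.0349  0.2743] yaw 82.6 q [-0.74  0.17  0.81  2.07 -0.15  0.96  0.02] F [-1.1  0.1 -2.7] -> [ 5.08 -0.77 -0.07] [-0.  -0.1  0.1]
```

Emit:
step_arm([
  [1.5,-0.2,0,0,0,0,-1],
  [3,-0.5,-0.1,0,0,0,-1],
  [4,-0.6,-0.1,0,0,0,-1],
  [5,-0.8,-0.1,0,0,0,-1],
  [5,-0.8,-0.1,0,0,0,-1],
  [5,-0.8,-0.1,0,0,0,-1],
  [5,-0.8,-0.1,0,0,0,-1],
  [5,-0.8,-0.1,0,0,0,-1],
])

```text
time: 13.73
position: [0.4492, 0.012, 0.275]
eef_rot: [2.363, 2.07, -0.0]
force: [-0.6, 0.4, -2.9]
opening: 0.0099
grasp_force: 58.7
```

```bash
python3 - <<'E'
from h import *
go(.5429,.0041,.275,82.5)
c=cam('wrist');im=bot.get_image('wrist');cv2.imwrite('pics/w6.png',im);cv2.imwrite('pics/s6.png',cv2.resize(bot.get_image('side')[110:260,240:400],None,fx=2.7,fy=2.7))
b,l=blobs(im,(0,80,20),(14,255,140),200);print(b)
a=cv2.resize(im,(400,250));s=cv2.imread('pics/s6.png')
o=np.zeros((405,832,3),np.uint8);o[:250,:400]=a;o[:s.shape[0],400:400+s.shape[1]]=s[:405];cv2.imwrite('pics/c6.png',o[:,:800])
E
```

```text
t 13.73 pos [0.4492 0.012  0.275 ] yaw 82.4 q [-0.82  0.16  0.78  2.08 -0.13  0.96 -0.1 ] F [-0.6  0.4 -2.9] -> [0.46 9.4  0.01] [ 0.   0.  -0.1]
[([301, 20, 37, 329, 9319], [319.1, 174.2])]
```

View pics/c6.png

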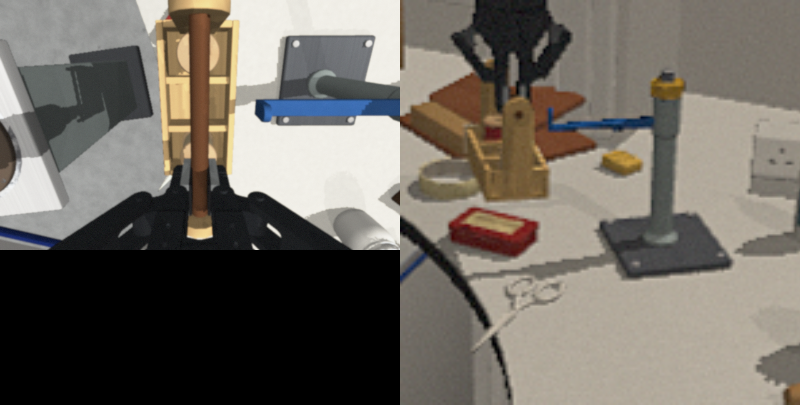

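The tote hangs level with both reels in and its handle above the lip. The strap (wrist row ~171) lines up with the handle's middle.

Emit:
step_arm([
  [0.4,0.5,0,0,0,0,-1],
  [0.4,2,0,0,0,0,-1],
  [0.4,3.5,0,0,0,0,-1],
  [0.4,5,0,0,0,0,-1],
  [0.4,6.5,0,0,0,0,-1],
  [0.4,8,0,0,0,0,-1],
  [0.4,9,0,0,0,0,-1],
  [0.4,9.4,0,0,0,0,-1],
])

```text
time: 14.5
position: [0.5444, 0.0046, 0.2747]
eef_rot: [2.361, 2.071, -0.0]
force: [0.6, 0.5, -2.5]
opening: 0.0099
grasp_force: 58.7
```

```bash
python3 - <<'E'
from h import *
go(.5429,.0041,.236,82.5)
c=cam('wrist');im=bot.get_image('wrist');cv2.imwrite('pics/w7.png',im)
b,l=blobs(im,(0,80,20),(14,255,140),200);print(b)
for v in(20,348):print('dowel end',plane(c,(319,v),.22))
b,l=blobs(im,(100,110,50),(125,255,255),100);print(b)
for st,ce in b:print(plane(c,ce,.172))
print('seat px',proj(c,(.5476,.0395,.172)))
E
```

```text
t 14.5 pos [0.5444 0.0046 0.2747] yaw 82.5 q [-0.68  0.36  0.75  1.87 -0.29  1.02  0.06] F [ 0.6  0.5 -2.5] -> [-0.06 -0.14  3.87] [ 0.  0. -0.]
[([300, 20, 37, 329, 9284], [319.1, 173.9]), ([164, 69, 89, 61, 1655], [217.7, 100.9]), ([548, 299, 89, 68, 2658], [592.9, 334.2])]
dowel end [0.55867137 0.10643869 0.22      ]
dowel end [ 0.54131987 -0.0244869   0.22      ]
[([218, 168, 87, 37, 2247], [260.0, 182.9]), ([335, 168, 132, 27, 3345], [399.7, 181.0]), ([0, 370, 88, 30, 1133], [40.5, 385.4])]
[0.51905325 0.04292252 0.172     ]
[0.59184024 0.03430119 0.172     ]
[ 0.35112201 -0.07316613  0.172     ]
seat px [314.76063703 182.23071521]
```

View pics/w7.png

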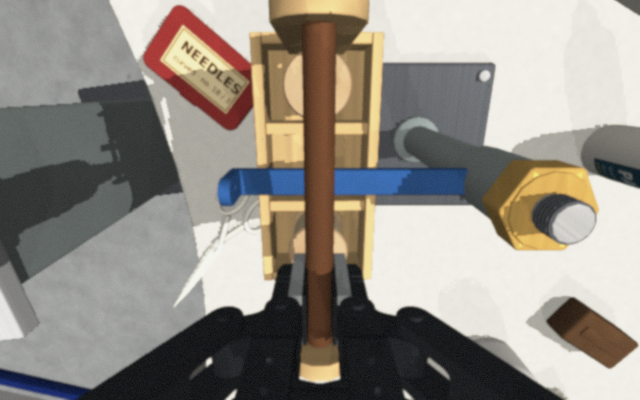

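The dowel, centred at y=0.041, is now over the strap between lip and post. I lower it next.

Emit:
step_arm([
  [0,0,0.7,0,0,0,-1],
  [0,0,1.4,0,0,0,-1],
  [0,0,2.1,0,0,0,-1],
  [0,0,2.8,0,0,0,-1],
  [0,0,3.3,0,0,0,-1],
  [0,0,3.6,0,0,0,-1],
  [0,0,3.7,0,0,0,-1],
  [0,0,3.7,0,0,0,-1],
])

```text
time: 15.22
position: [0.5428, 0.0047, 0.2378]
eef_rot: [-2.362, -2.071, 0.001]
force: [0.2, -0.1, -3.3]
opening: 0.0095
grasp_force: 58.7
```

Emit:
step_arm([
  [0,0,0.1,0,0,0,-1],
  [0,0,0.1,0,0,0,-1],
  [0,0,0.1,0,0,0,-1],
  [0,0,0.1,0,0,0,-1],
  [0,0,0.1,0,0,0,-1],
  [0,0,0.1,0,0,0,-1],
  [0,0,0.1,0,0,0,-1],
  [0,0,0.1,0,0,0,-1],
])

```text
time: 15.88
position: [0.5429, 0.0047, 0.237]
eef_rot: [2.362, 2.072, 0.0]
force: [-0.4, 0.2, -3.2]
opening: 0.0099
grasp_force: 58.7
```

Emit:
step_arm([
  [0,0,0.05,0,0,0,-1],
  [0,0,0.1,0,0,0,-1],
  [0,0,0.15,0,0,0,-1],
  [0,0,0.2,0,0,0,-1],
  [0,0,0.2,0,0,0,-1],
  [0,0,0.2,0,0,0,-1],
  [0,0,0.2,0,0,0,-1],
  [0,0,0.2,0,0,0,-1],
])

```text
time: 16.55
position: [0.543, 0.0046, 0.2352]
eef_rot: [2.362, 2.071, 0.001]
force: [-1.8, -1.5, 2.7]
opening: 0.0099
grasp_force: 59.3
```

Emit:
step_arm([
  [0,0,0,0,0,0,-0.8],
  [0,0,0,0,0,0,-0.6],
  [0,0,0,0,0,0,-0.4],
  [0,0,0,0,0,0,-0.2],
  [0,0,0,0,0,0,0],
  [0,0,0,0,0,0,0.2],
  [0,0,0,0,0,0,0.2],
  [0,0,0,0,0,0,0.2],
])

```text
time: 17.22
position: [0.5429, 0.0048, 0.2349]
eef_rot: [-2.362, -2.072, -0.0]
force: [-0.2, 0.4, -0.5]
opening: 0.0511
grasp_force: 0.0
```

Emit:
step_arm([
  [0,0,-0.5,0,0,0,0.2],
  [0,0,-1.5,0,0,0,0.2],
  [0,0,-3,0,0,0,0.2],
  [0,0,-5,0,0,0,0.2],
  [0,0,-7,0,0,0,0.2],
  [0,0,-9,0,0,0,0.2],
  [0,0,-11,0,0,0,0.2],
  [0,0,-12,0,0,0,0.2],
])

```text
time: 17.88
position: [0.5435, 0.0042, 0.3582]
eef_rot: [2.361, 2.07, 0.005]
force: [1.2, 0.1, -0.3]
opening: 0.0512
grasp_force: 0.0
```

Emit:
step_arm([
  [0,0,0,0,0,0,0.2],
  [0,0,0,0,0,0,0.2],
  [0,0,0,0,0,0,0.2],
  [0,0,0,0,0,0,0.2],
  [0,0,0,0,0,0,0.2],
  [0,0,0,0,0,0,0.2],
  [0,0,0,0,0,0,0.2],
  [0,0,0,0,0,0,0.2],
])

```text
time: 18.55
position: [0.5428, 0.0046, 0.3547]
eef_rot: [-2.362, -2.071, 0.001]
force: [0.7, -0.8, -0.4]
opening: 0.0515
grasp_force: 0.0
```

```bash
python3 - <<'E'
from h import *
go(.5429,.0041,.38,82.5)
im=cv2.resize(bot.get_image('wrist'),(400,250));s=cv2.resize(bot.get_image('side')[110:260,250:400],None,fx=2.6,fy=2.6)
o=np.zeros((390,790,3),np.uint8);o[:250,:400]=im;o[:,400:]=s;cv2.imwrite('pics/c8.png',o)
E
```

```text
t 18.55 pos [0.5428 0.0046 0.3547] yaw 82.5 q [-0.73  0.27  0.79  1.77 -0.21  1.19 -0.01] F [ 0.7 -0.8 -0.4] -> [-0.05  0.01 -2.53] [-0.  0.  0.]
```

View pics/c8.png

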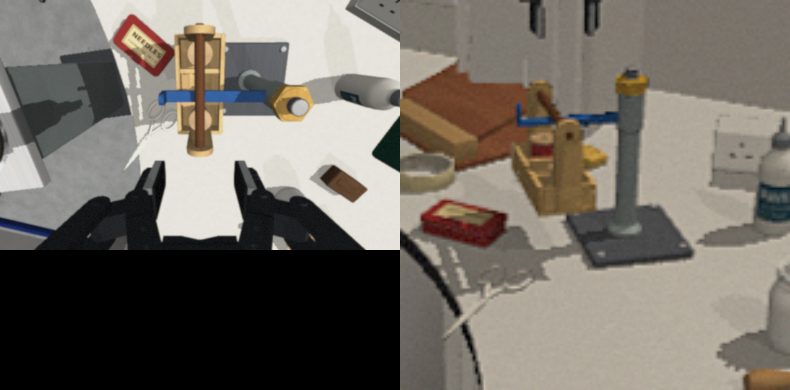

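The tote hangs level by the middle of its handle, with both reels in. I use camera frames to let any swing die out and to measure it.

```bash
python3 - <<'E'
from h import *
k=[]
for i in range(80):
    im=bot.get_image('wrist')
    b,_=blobs(im,(0,80,20),(14,255,140),400);hsv=cv2.cvtColor(im[30:260,255:380],cv2.COLOR_BGR2HSV)
    m=cv2.inRange(hsv,(12,70,90),(30,255,255));k.append(np.argwhere(m).mean(0))
k=np.array(k);print([np.ptp(k[i:i+20],axis=0).round(2).tolist() for i in range(0,80,20)],bot.get_state()['time'])
E
```

```text
[[0.46, 0.08], [0.48, 0.07], [0.44, 0.06], [0.6, 0.06]] 22.65
```

```bash
python3 -c "
from workcell import bot
print(bot.close_job())"
```

```text
the job is handed in; nothing more can be done
None
```

I ran the jam nut down until it hit its stop, hung the larger tote by the middle of its handle on the blue hook (level, at rest, both reels in), let go and handed the job in at about 23 s; no verdict came back.

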